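# Load the preserve jars, cover the pot and set the timer

### The arm

A 6-joint arm with a two-finger parallel gripper is mounted at the origin on the work surface. World frame = base frame: x ahead of the robot, y to its left, z up, the work surface at z = 0. Lengths are in mm, angles in rad, forces in N, time in s.
With the tool pointing down it reaches from about 300 to 750 mm from the base axis. Payload 8.5 kg.
Tool frame: the origin (TCP) lies at the very end of the fingers, on their centre line; the grasp point (between the pads) lies 19 mm behind it; z points along the fingers, y is the line along which they close (so a half turn about z gives the same grasp; the last joint's range is limited). The gripper opens to 88 mm and grips with 3 to 60 N. Pads are 18 mm wide; open, the fingers measure 123 mm over their backs; the gripper's body (75 mm by 187 mm) begins 45 mm behind the grasp point.
Start: joints at [0.986, 0.381, 1.297, -0, 1.464, -0.215], TCP at [198.776, 512.805, 238.748] pointing down, gripper open.
Joint ranges: [-3.11, 3.11], [-0.89, 2.33], [0.22, 2.48], [-1.42, 4.56], [0.17, 2.85], [-2.88, 2.88]. Speed limits (rad/s): [2.39, 2.39, 3.14, 3.14, 3.14, 3.14].

### API

Orientations are given as [roll, pitch, yaw] about the fixed x, y, z axes, in that order (R = Rz(yaw) Ry(pitch) Rx(roll)).
In Python, from bench import robot, viewer gives the robot as it stands. Calls block until the motion is done:
- robot.move_to(position, orientation): joint-space move of the TCP to a pose.
- robot.line_to(position, rotation=None, v=150): straight line of the TCP; rotation=None keeps the orientation; v is the mean speed in mm/s.
- robot.movej(angles): joint-space move.
- robot.grip(opening, grasp_force=None): opening from 0.0 (shut) to 1.0 (fully open); grasp_force is the grip in N (None keeps the last); returns when the fingers have stopped.
- robot.hold(seconds).
- robot.solve_ik(position, orientation): joint angles nearest the present ones, or None.
- robot.get_state(): the state.
- viewer.read_camera(name): name is "side" or "top"; returns a dict with "pixels" (420x560x3 uint8, blue, green, red), "K" (3x3 intrinsics, pixels), "T" (4x4, takes a point from camera to world coordinates). Camera axes: x right, y up, looking along -z (the intrinsics and any distortion apply to the point x, -y, -z); pixel columns grow to the right and rows downward; lengths in mm; the calibration is good to about 2 mm. A picture is of the moment at which its call begins. There is no depth.
A pose or a line that the arm cannot do raises robot.Unreachable and nothing moves.
- robot.hand_in(): hands the job in; it is judged then, once.
The state is a dict: "clock": time; "joint_pos": joint angles; "qd": joint speeds; "joint_efforts": joint torques, N m; "tool_pos": TCP position; "tool_rot": TCP orientation; "force": force on the tool from outside, world axes, zero at the start; "moment": the same for the moment, N m; "opening": opening from 0.0 (shut) to 1.0 (fully open); "grip_force": force on a finger pad.
Only numpy, scipy, OpenCV 4.12 (cv2) and the standard library are available. Lean on these libraries where they do the work, as an engineer would, in place of code of your own. Each camera call takes 0.05 s, during which the arm holds its last target. There are 200 camera calls.

### The job

Take the lid off the pot and park it on the round trivet, then stand every little glass jar upright on the flat rack in the pot, handling the thin glass gently: a light grip, about 20 N and never over 30 N, no shoving, and set down rather than dropped. When all the jars are in, put the lid back on so that it sits flat on the rim, and last of all turn the sleeve of the kitchen timer until its pointer clicks home at 3 (the three dots). Leave the measuring cup and the salt shaker alone.

Things in the scene. Friction and masses are not known exactly. Their poses are not given: they have to be found in the camera images.
- pot: white flat electric hob 240 x 240 x 25 mm with an open stainless pot fixed on its middle, outside diameter 216 mm, inside diameter 210 mm; two small loop handles along its own +x and -x reach 137 mm from the centre at 92 mm height. Origin: centre of the hob's underside on the counter
- jar_rack: flat perforated aluminium disc 204 mm across, 4 mm thick, fixed on the pot's bottom under the jars. Origin: centre of its underside, 31 mm above the counter
- pot_in (a point): centre of the top of the jar rack, the flat floor on which the jars are to stand inside the pot, 35 mm above the counter
- pot_rim (a point): centre of the pot's mouth, in the plane of its rim, 106 mm above the counter (71 mm above pot_in)
- lid: round steel lid 224 mm across, 350 g: a plug 196 mm across and 5 mm deep under a 3 mm flange, shallow dome to 14 mm height, black upright cylindrical knob on top, 28 mm across, from 14 to 55 mm height. Origin: centre of the plug's underside; z up. Seated on the pot its origin lies 5 mm below pot_rim
- lid_knob (a point): grip point on the lid's knob, on its axis, 42 mm above the lid's origin
- trivet: loose black round silicone trivet, 170 mm across, 8 mm thick. Origin: centre of its underside
- timer_base: white round kitchen timer 84 mm across, stuck to the counter by a suction foot, its rim ring 30 mm high bearing four groups of raised black dots (one, two, three, four dots) for the settings 1 to 4. Origin: centre of its underside. In its frame (x forward) the pointer stands at 231.6 degrees about z at setting 1 and the settings follow clockwise seen from above every 34.4 degrees
- timer (a joint): angle of the timer's sleeve, rad, growing clockwise seen from above; it clicks at 0 (setting 1, one dot), 0.6 (setting 2), 1.2 (setting 3, three dots) and 1.8 (setting 4); starts at 1 or 2
- timer_sleeve (a point): point on the axis of the timer's grey ribbed sleeve at grip height, 50 mm above the counter; the sleeve is 44 mm across and stands from 31 to 64 mm height, with a black pointer ridge on top and down one side (the ridge may be gripped over)
- timer_pointer (a point): outer top end of the pointer ridge, 24.5 mm off the axis
- jar0: small glass jar of red preserve with a flat steel screw cap, 42 mm across, 52 mm tall (glass 40 mm, cap 12 mm, 41 mm across), about 100 g; may be absent. Origin: centre of its underside; z up
- jar1: small glass jar of red preserve with a flat steel screw cap, 42 mm across, 52 mm tall (glass 40 mm, cap 12 mm, 41 mm across), about 100 g; may be absent. Origin: centre of its underside; z up
- jar2: small glass jar of red preserve with a flat steel screw cap, 42 mm across, 52 mm tall (glass 40 mm, cap 12 mm, 41 mm across), about 100 g; may be absent. Origin: centre of its underside; z up
- jar3: small glass jar of red preserve with a flat steel screw cap, 42 mm across, 52 mm tall (glass 40 mm, cap 12 mm, 41 mm across), about 100 g; may be absent. Origin: centre of its underside; z up
- jar4: small glass jar of red preserve with a flat steel screw cap, 42 mm across, 52 mm tall (glass 40 mm, cap 12 mm, 41 mm across), about 100 g; may be absent. Origin: centre of its underside; z up
- measuring_cup: bystander: green plastic measuring cup, 80 mm across, 85 mm tall, with a handle. Origin: centre of its underside
- salt_shaker: bystander: glass salt shaker with a domed steel top, 44 mm across the foot, 78 mm tall, no flat cap; it stands somewhere among the jars. Origin: centre of its underside
There are look-alikes about, which are no part of the job. Leave any blue look-alike of the jar3 alone. What is shaped like the jar4 but green is not meant.

How it is judged:
By the outcome, as a careful person would: the job done as asked, in the order asked, and still so for the second after the job is handed in, with the robot touching nothing.
Of jar0, jar1, jar2, jar3, jar4 only 3 to 5 are there at a start; the rules pass over those that are not, and their reading is None.
At some moment in a run one of jar0, jar1, jar2, jar3, jar4 may be knocked a few centimetres aside while the robot is not near it.
It also fails if it takes over 210 s, if anything falls off the work surface, if the arm or the gripper's body presses on something with over 40 N, if the wrist force passes 120 N, or if a joint passes its speed limit or range.

## Working session

There is one attempt and no reset: what is moved stays moved. The work goes in short steps, each a Python script; the robot and the scene stay as the last script left them, time stands still between calls to the robot, and variables do not carry over. Pictures are saved under pics/ and viewed, at most 14 in all, crops included, and the job is handed in when it is done.

```bash
ls; mkdir -p pics
python3 - <<'E'
from bench import robot, viewer
import cv2
for n in("top","side"):
    c=viewer.read_camera(n); cv2.imwrite(f"pics/{n}0.png",c["pixels"]); print(n,c["K"],c["T"].round(4) if hasattr(c["T"],'round') else c["T"],[k for k in c])
print(robot.get_state())
E
```

```text
pics
top [[404.54102462   0.         290.24024617]
 [  0.         404.54102462 212.73885845]
 [  0.           0.           1.        ]] [[-2.3700000e-02  9.9730000e-01 -7.0100000e-02  4.7658070e+02]
 [-9.9970000e-01 -2.3600000e-02  2.2000000e-03  4.5884000e+00]
 [ 6.0000000e-04  7.0100000e-02  9.9750000e-01  1.1149461e+03]
 [ 0.0000000e+00  0.0000000e+00  0.0000000e+00  1.0000000e+00]] ['pixels', 'K', 'T']
side [[429.05400253   0.         278.84737623]
 [  0.         429.05400253 212.70544253]
 [  0.           0.           1.        ]] [[-9.977000e-01  3.290000e-02 -5.930000e-02  4.692464e+02]
 [-6.600000e-02 -6.729000e-01  7.368000e-01  8.772921e+02]
 [-1.570000e-02  7.390000e-01  6.735000e-01  9.370220e+02]
 [ 0.000000e+00  0.000000e+00  0.000000e+00  1.000000e+00]] ['pixels', 'K', 'T']
{'clock': 0.1, 'joint_pos': array([ 9.85706001e-01,  3.81092351e-01,  1.29813565e+00, -3.85295606e-05,
        1.46363057e+00, -2.15311453e-01]), 'qd': array([ 0.00181416, -0.00133919, -0.00128944, -0.00041211,  0.0002416 ,
        0.00038974]), 'joint_efforts': array([ 3.71545582e-03, -4.38657153e+01, -2.24913150e+01,  7.14074099e-02,
        3.42189032e-02, -8.06712001e-05]), 'tool_pos': array([198.64777635, 512.59920213, 238.23563773]), 'tool_rot': array([-3.14034778e+00, -2.33046073e-04,  2.77181778e+00]), 'force': array([-0.05501396, -0.48243203, -0.8144424 ]), 'moment': array([-0.02918944,  0.01793024,  0.00109332]), 'grip_force': 0.0, 'opening': 0.99876717033526}
```

View pics/top0.png

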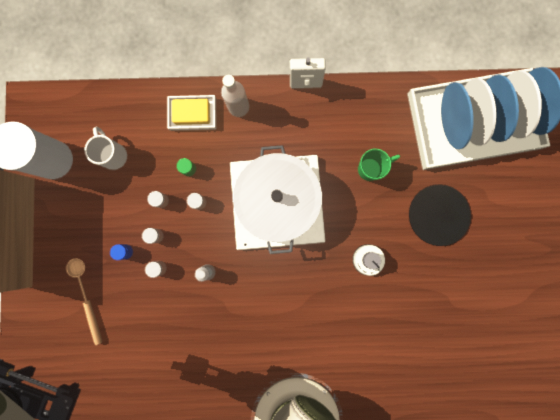

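View pics/side0.png

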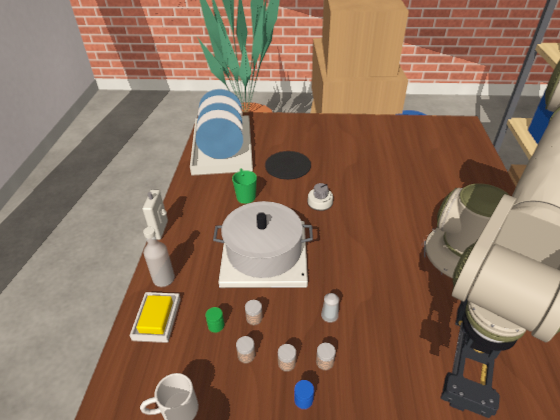

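Candidates, top view: white caps at (157,200), (196,201), (152,236) and (155,269) have red contents in the side view, so they are jars. (205,273) is the domed shaker, (185,166) the green look-alike and (121,252) the blue one. The pot is at (277,198), the trivet at (440,215) and the timer at (369,260). I'll confirm with one enlarged crop and measure.

```bash
cat > h.py <<'E'
from bench import robot, viewer
import numpy as np, cv2
def cam(n):
    c=viewer.read_camera(n); return c["pixels"],np.array(c["K"]),np.array(c["T"])
def ray(K,T,u,v):
    d=np.array([(u-K[0,2])/K[0,0],-(v-K[1,2])/K[1,1],-1.]); return T[:3,3],T[:3,:3]@d
def plane(K,T,u,v,z):
    o,d=ray(K,T,u,v); return o+d*(z-o[2])/d[2]
def proj(K,T,p):
    q=T[:3,:3].T@(np.array(p,float)-T[:3,3]); return np.array([K[0,0]*q[0]/-q[2]+K[0,2],K[1,1]*q[1]/q[2]+K[1,2]])
def tri(r1,r2):
    (a,d),(b,e)=r1,r2
    s=np.linalg.lstsq(np.c_[d,-e],b-a,rcond=None)[0]; p,q=a+s[0]*d,b+s[1]*e
    return (p+q)/2,np.linalg.norm(p-q)
def blobs(mask,amin,amax,roi):
    x0,y0,x1,y1=roi; m=np.zeros_like(mask); m[y0:y1,x0:x1]=mask[y0:y1,x0:x1]
    out=[]
    for c in cv2.findContours(m,cv2.RETR_EXTERNAL,cv2.CHAIN_APPROX_NONE)[0]:
        a=cv2.contourArea(c)
        if amin<=a<=amax: out.append((c,a))
    return out
def sv(img):
    h=cv2.cvtColor(img,cv2.COLOR_BGR2HSV); return h[...,0],h[...,1].astype(int),h[...,2].astype(int)
E
python3 - <<'E'
from h import *
t,K,T=cam("top"); s,Ks,Ts=cam("side")
rs=lambda im,x0,y0,x1,y1,w,h:cv2.resize(im[y0:y1,x0:x1],(w,h),interpolation=cv2.INTER_CUBIC)
cv2.imwrite("pics/crop1.png",np.vstack([np.hstack([rs(t,100,150,240,290,300,300),rs(t,339,230,399,290,300,300)]),
  np.hstack([rs(s,195,285,355,410,384,300),rs(s,296,175,346,217,216,300)])]))
H,S,V=sv(t)
m=((S<70)&(V>110)).astype(np.uint8)
print("top caps")
for c,a in blobs(m,30,400,(105,180,230,290)):
    (u,v),r=cv2.minEnclosingCircle(c); M=cv2.moments(c); print(round(u,1),round(v,1),round(r,1),a,round(M['m10']/M['m00'],1),round(M['m01']/M['m00'],1),plane(K,T,u,v,52).round(1))
Hs,Ss,Vs=sv(s)
print("side")
for c,a in blobs(((Ss<70)&(Vs>120)).astype(np.uint8),30,600,(200,285,355,400)):
    x,y,w,h=cv2.boundingRect(c);print(x,y,w,h,a,plane(Ks,Ts,x+w/2,y+h/2,52).round(1))
print("lid")
for c,a in blobs(((S<40)&(V>140)).astype(np.uint8),2000,20000,(220,140,335,260)):
    print(cv2.boundingRect(c),a)
print("knob")
for c,a in blobs((V<70).astype(np.uint8),50,400,(260,180,295,215)):
    (u,v),r=cv2.minEnclosingCircle(c);print(u,v,r,a,plane(K,T,u,v,150))
for c,a in blobs((Vs<70).astype(np.uint8),50,400,(245,205,280,235)):
    print('side',cv2.boundingRect(c),a)
print("trivet")
for c,a in blobs((V<60).astype(np.uint8),1500,6000,(400,170,490,260)):
    e=cv2.fitEllipse(c);print(e,a,plane(K,T,*e[0],8))
print("timer")
for c,a in blobs(((S<70)&(V>130)).astype(np.uint8),200,2000,(340,235,400,290)):
    e=cv2.fitEllipse(cv2.convexHull(c));print(e,a,plane(K,T,*e[0],30))
E
```

```text
top caps
202.7 273.4 8.1 151.5 201.9 273.4 [398.2 234.2  52. ]
152.9 269.3 8.4 190.0 152.9 269.1 [411.8 363.7  52. ]
149.9 235.5 8.3 187.5 149.7 235.3 [500.2 371.8  52. ]
194.5 200.2 8.2 183.5 194.6 200.3 [590.4 254.1  52. ]
155.2 198.4 8.2 186.5 155.3 198.6 [597.7 357.8  52. ]
side
278 344 18 20 262.0 [497.8 378.9  52. ]
317 342 19 22 270.0 [409.2 371.4  52. ]
236 336 18 20 256.5 [594.7 364.5  52. ]
245 300 17 17 209.5 [586.5 261.6  52. ]
321 293 18 29 365.5 [398.7 248.3  52. ]
219 285 89 3 174.0 [568.1 192.8  52. ]
lid
(231, 153, 93, 96) 7505.5
knob
side (257, 213, 10, 16) 115.5
trivet
((439.71759033203125, 215.26560974121094), (58.59101867675781, 60.574581146240234), 117.92305755615234) 2786.0 [ 537.71202715 -407.51703568    8.        ]
timer
((368.6103820800781, 259.51171875), (30.71500587463379, 31.918058395385742), 116.82377624511719) 736.5 [ 422.84568023 -203.81899503   30.        ]
```

View pics/crop1.png

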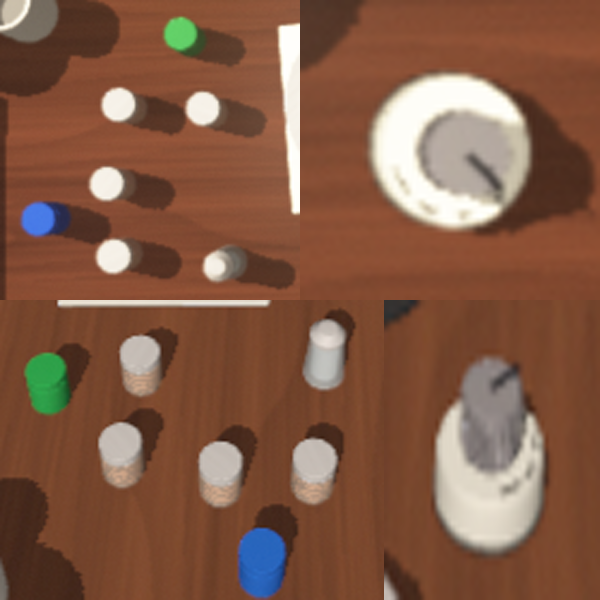

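Confirmed: the four white-capped red jars; the green and blue ones and the domed shaker stay put. The timer pointer (crop ~(500,195)) seems to be at setting 1, as the three visible dot groups all lie clockwise from it. Next I locate the knob and lid, then take the lid off.

Run:
```python
from h import *
t,K,T=cam("top"); s,Ks,Ts=cam("side")
g=cv2.cvtColor(t,cv2.COLOR_BGR2GRAY)
for c in cv2.HoughCircles(g,cv2.HOUGH_GRADIENT,1,20,param1=120,param2=20,minRadius=40,maxRadius=48)[0][:4]:
    print("hough",c,plane(K,T,c[0],c[1],109).round(1),c[2]/404.5*1006)
for nm,im,K_,T_,roi in(("top",t,K,T,(262,182,292,212)),("side",s,Ks,Ts,(245,205,280,235))):
    V=cv2.cvtColor(im,cv2.COLOR_BGR2GRAY); 
    for c,a in blobs((V<90).astype(np.uint8),20,600,roi):
        x,y,w,h=cv2.boundingRect(c); print(nm,(x,y,w,h),a,V[y+h//2,x+w//2])
        for z in(156,143): print(plane(K_,T_,x+w/2-.5,y+h/2-.5,z).round(1))
for p in([540,18,260],[540,18,124],[538,-407,150],[538,-407,31],[423,-204,36],[412,364,20],[598,358,20]):
    for yaw in(0,np.pi/2,np.pi,-np.pi/2):
        q=robot.solve_ik(p,[np.pi,0,yaw]); print(p,round(yaw,2),None if q is None else np.round(q,2))
```

```text
hough [296.5 419.5  41.7] [ 48.3  -0.9 109. ] 103.70878
hough [274.5 196.5  46.3] [588.9  40.7 109. ] 115.14907
top (273, 191, 9, 10) 62.0 86
[585.9  33.  156. ]
[587.4  33.4 143. ]
side (257, 213, 10, 16) 124.0 36
[582.   55.7 156. ]
[583.9  42.  143. ]
[540, 18, 260] 0 [-0.19  0.35  1.28 -0.    1.51  1.38]
[540, 18, 260] 1.57 [-0.19  0.35  1.28  0.    1.51 -0.19]
[540, 18, 260] 3.14 [-0.19  0.35  1.28  0.    1.51 -1.76]
[540, 18, 260] -1.57 None
[540, 18, 124] 0 [-0.19  0.48  1.5  -0.    1.16  1.38]
[540, 18, 124] 1.57 [-0.19  0.48  1.5   0.    1.16 -0.19]
[540, 18, 124] 3.14 [-0.19  0.48  1.5   0.    1.16 -1.76]
[540, 18, 124] -1.57 None
[538, -407, 150] 0 [-0.82  0.67  1.05 -0.    1.43  0.75]
[538, -407, 150] 1.57 [-0.82  0.67  1.05  0.    1.43 -0.82]
[538, -407, 150] 3.14 [-0.82  0.67  1.05  0.    1.43 -2.39]
[538, -407, 150] -1.57 [-0.82  0.67  1.05 -0.    1.43  2.32]
[538, -407, 31] 0 [-0.82  0.78  1.18 -0.    1.18  0.75]
[538, -407, 31] 1.57 [-0.82  0.78  1.18  0.    1.18 -0.82]
[538, -407, 31] 3.14 [-0.82  0.78  1.18  0.    1.18 -2.39]
[538, -407, 31] -1.57 [-0.82  0.78  1.18 -0.    1.18  2.32]
[423, -204, 36] 0 [-0.7   0.51  1.79 -0.    0.83  0.87]
[423, -204, 36] 1.57 [-0.7   0.51  1.79  0.    0.83 -0.7 ]
[423, -204, 36] 3.14 [-0.7   0.51  1.79  0.    0.83 -2.27]
[423, -204, 36] -1.57 [-0.7   0.51  1.79 -0.    0.83  2.44]
[412, 364, 20] 0 [ 0.51  0.63  1.58 -0.    0.93  2.08]
[412, 364, 20] 1.57 [ 0.51  0.63  1.58 -0.    0.93  0.51]
[412, 364, 20] 3.14 [ 0.51  0.63  1.58  0.    0.93 -1.06]
[412, 364, 20] -1.57 [ 0.51  0.63  1.58  0.    0.93 -2.63]
[598, 358, 20] 0 [ 0.37  0.83  1.11 -0.    1.2   1.94]
[598, 358, 20] 1.57 [ 0.37  0.83  1.11 -0.    1.2   0.37]
[598, 358, 20] 3.14 [ 0.37  0.83  1.11  0.    1.2  -1.2 ]
[598, 358, 20] -1.57 [ 0.37  0.83  1.11  0.    1.2  -2.77]
```

```bash
cat >> h.py <<'E'
PI=np.pi
def st(msg=""):
    s=robot.get_state(); print(msg,"t%.1f"%s["clock"],"p",s["tool_pos"].round(1),"F",s["force"].round(1),"op %.3f gf %.1f"%(s["opening"],s["grip_force"])); return s
def lower(xy,z0,z1,step=1.,dF=3.,v=25):
    """step down until contact (rise of upward force by dF)"""
    robot.line_to([*xy,z0],v=80); robot.hold(.15); f0=robot.get_state()["force"][2]; z=z0
    while z>z1:
        z=max(z-step,z1); robot.line_to([*xy,z],v=v); f=robot.get_state()["force"][2]
        if f-f0>dF: break
    print("contact" if f-f0>dF else "floor","z",z,"df",round(f-f0,1)); return z
E
python3 - <<'E'
from h import *
robot.move_to([585,34,240],[PI,0,0]); robot.grip(1.0)
robot.line_to([585,34,124],v=180); st("at knob")
robot.grip(0.0,40); st("grip")
robot.line_to([585,34,150],v=60); st("lift")
robot.line_to([585,34,240],v=200); s=st("up")
t,K,T=cam("top"); cv2.imwrite("pics/t2.png",t)
robot.line_to([538,-407,240],v=250)
robot.line_to([538,-407,60],v=150)
z=lower((538,-407),38,30.5); st("down")
s,K,T=cam("side"); cv2.imwrite("pics/s2.png",s)
E
```

```text
at knob t3.5 p [585.6  34.  125. ] F [-0.5  0.1 -0.6] op 1.003 gf 0.0
grip t4.5 p [585.   34.1 124. ] F [-0.1  0.8 -0.1] op 0.307 gf 40.0
lift t5.0 p [584.9  34.  150. ] F [-0.6  0.3 -4.2] op 0.307 gf 40.0
up t5.6 p [584.5  34.1 238.6] F [-0.2  0.6 -4.7] op 0.305 gf 40.0
contact z 30.5 df 4.2
down t11.5 p [ 538.  -407.1   31. ] F [-0.9  1.   1.3] op 0.306 gf 40.0
```

View pics/s2.png

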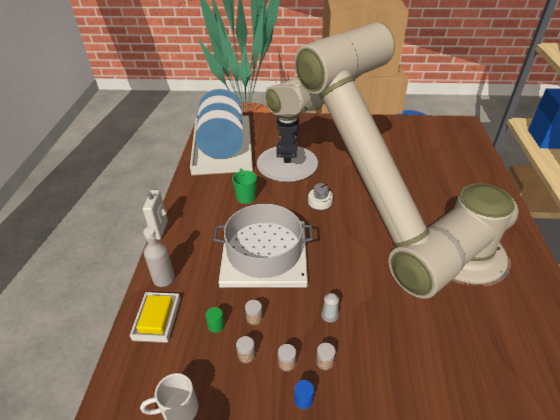

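The lid rests on the trivet at (287,162) and the pot is open at (263,240), with the jars where they were. I'll release and measure the pot rim from above.

```bash
cat >> h.py <<'E'
def caps(roi=(105,180,230,290)):
    t,K,T=cam("top"); H,S,V=sv(t); out=[]
    for c,a in blobs(((S<70)&(V>110)).astype(np.uint8),100,400,roi):
        (u,v),r=cv2.minEnclosingCircle(c); out.append(plane(K,T,u,v,52).round(1)[:2].tolist()+[a])
    return out
E
python3 - <<'E'
from h import *
robot.grip(0.6,40); robot.line_to([538,-407,200],v=250); st()
print(caps())
t,K,T=cam("top"); x0,y0=215,135
cv2.imwrite("pics/pot3.png",cv2.resize(t[y0:y0+130,x0:x0+130],(780,780))[:600+180:1][:600] if 0 else cv2.resize(t[y0:y0+130,x0:x0+130],(600,600),interpolation=cv2.INTER_CUBIC))
H,S,V=sv(t)
# inner floor holes: dark interior; rim circle candidates
g=cv2.cvtColor(t,cv2.COLOR_BGR2GRAY)
for (rmin,rmax) in((33,38),(38,41),(41,46)):
    h=cv2.HoughCircles(g[y0:y0+130,x0:x0+130],cv2.HOUGH_GRADIENT,1,15,param1=100,param2=12,minRadius=rmin,maxRadius=rmax)
    if h is not None:
        for c in h[0][:3]: print(c+[x0,y0,0],"rim",plane(K,T,c[0]+x0,c[1]+y0,106).round(1),c[2]/404.5*1009,"floor",plane(K,T,c[0]+x0,c[1]+y0,35).round(1),c[2]/404.5*1080)
E
```

```text
t13.0 p [ 537.6 -406.6  198.4] F [-0.4 -0.  -1.1] op 0.598 gf 0.0
[[398.6, 236.8, 145.0], [412.1, 363.9, 189.0], [500.2, 371.8, 186.5], [590.4, 254.1, 183.5], [597.7, 357.7, 186.5]]
[276.5        200.5         37.40000153] rim [579.  36. 106.] 93.29197 floor [586.2  38.2  35. ] 99.85661
[300.5        207.5         37.40000153] rim [560.  -23.6 106. ] 93.29197 floor [565.9 -25.6  35. ] 99.85661
[276.5        200.5         38.29999924] rim [579.  36. 106.] 95.53696 floor [586.2  38.2  35. ] 102.259575
[275.5        199.5         42.09999847] rim [581.6  38.5 106. ] 105.015816 floor [589.   40.9  35. ] 112.40543
[308.5        207.5         45.40000153] rim [559.5 -43.6 106. ] 113.24747 floor [565.4 -47.   35. ] 121.216324
```

View pics/pot3.png

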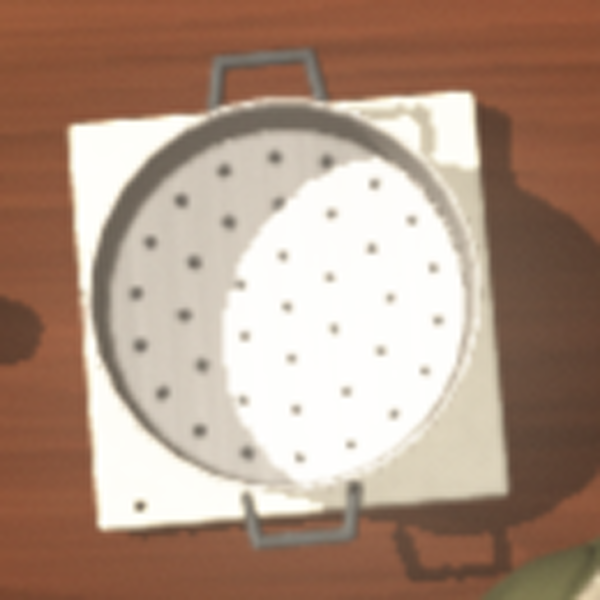

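The pot centre measures about (584.8, 36.8): the centre hole at crop (287,306) and the rim centre agree. Next I move the first jar and check it.

```bash
cat >> h.py <<'E'
PC=np.array([584.8,36.8]); Y=PI/2
def pick_place(jar,slot):
    x,y=jar; sx,sy=PC+np.array(slot); R=[PI,0,Y]
    robot.grip(0.8,20)
    robot.move_to([x,y,150],R); 
    robot.line_to([x,y,60],v=200); robot.line_to([x,y,18.5],v=100); robot.hold(.1)
    robot.grip(0.0,20); s=st("grip")
    if not .42<s["opening"]<.52: print("BAD GRIP"); return False
    robot.line_to([x,y,40],v=60); robot.line_to([x,y,165],v=200); st("held")
    robot.line_to([sx,sy,165],v=220); robot.line_to([sx,sy,75],v=150)
    robot.hold(.2); lower((sx,sy),58,52.5,step=.75,dF=1.0,v=20); st("set")
    robot.grip(0.57,20); robot.line_to([sx,sy,120],v=100); robot.line_to([sx,sy,180],v=250)
    return True
E
python3 - <<'E'
from h import *
robot.move_to([500,150,200],[PI,0,Y])
c=caps(); print(c)
j=min(c,key=lambda a:np.hypot(a[0]-590,a[1]-254)); pick_place(j[:2],(38,-38)); print(caps())
im=[cam("top")[0][130:265,210:345],cam("side")[0][190:280,210:320]]
cv2.imwrite("pics/j1.png",np.hstack([cv2.resize(i,(400,int(400*i.shape[0]/i.shape[1])))[:327] for i in im]))
E
```

```text
[]Traceback (most recent call last):
  File "<stdin>", line 4, in <module>
ValueError: min() iterable argument is empty
```

The arm blocked the view, so I'll look from over the pot.

```bash
cat > go1.py <<'E'
from h import *
robot.move_to([585,0,200],[PI,0,Y])
c=caps(); print(c)
if c:
    j=min(c,key=lambda a:np.hypot(a[0]-590,a[1]-254)); print(j); pick_place(j[:2],(38,-38)); print(caps())
im=[cam("top")[0][130:265,210:345],cam("side")[0][190:280,210:320]]
cv2.imwrite("pics/j1.png",np.hstack([cv2.resize(i,(400,int(400*i.shape[0]/i.shape[1])))[:327] for i in im]))
E
python3 go1.py
```

```text
[[397.9, 232.0, 178.5], [412.7, 363.5, 191.5], [500.2, 371.7, 188.5], [590.4, 254.1, 184.5], [597.7, 357.8, 187.5]]
[590.4, 254.1, 184.5]
grip t19.2 p [590.4 254.1  18.6] F [ 0.  -0.4  1.5] op 0.474 gf 20.0
held t20.5 p [589.8 253.9 163.5] F [ 1.   0.1 -0.7] op 0.471 gf 20.0
contact z 53.5 df 1.7
set t24.7 p [622.9  -1.2  53.6] F [-0.6 -0.7  0.6] op 0.469 gf 20.0
[[397.9, 232.0, 183.5], [411.8, 363.7, 190.5], [500.7, 371.7, 190.5], [597.7, 357.8, 187.5]]
```

View pics/j1.png

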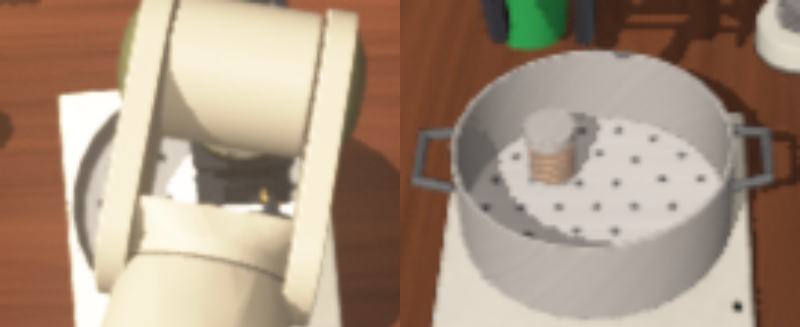

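The first jar stands upright on the rack, at side crop (550,145). I'll do the remaining three the same way, measuring afresh before each pick.

Run:
```python
from h import *
for slot in((38,38),(-38,38),(-38,-38)):
    robot.move_to([600,0,190],[PI,0,Y])
    c=[a for a in caps((100,150,230,310)) if np.hypot(a[0]-398,a[1]-234)>25 and a[2]>165]; print(c)
    j=max(c,key=lambda a:a[0])
    if not pick_place(j[:2],slot): break
robot.move_to([480,-250,250],[PI,0,0]); print(caps((100,150,230,310))); st()
im=[cam("top")[0][130:265,110:345],cam("side")[0][190:400,190:360]]
cv2.imwrite("pics/j4.png",np.hstack([cv2.resize(im[0],(450,260)),cv2.resize(im[1],(211,260))]))
```

```text
[[411.8, 363.7, 190.0], [500.1, 371.4, 191.5], [597.7, 357.8, 187.5]]
grip t30.4 p [597.7 357.8  18.6] F [-1.1 -1.2  1. ] op 0.468 gf 20.0
held t31.7 p [597.1 357.6 163.4] F [ 0.3  0.  -1.8] op 0.470 gf 20.0
contact z 55.75 df 1.5
set t35.3 p [622.8  74.8  55.7] F [0.2 0.1 0.1] op 0.470 gf 20.0
[[411.8, 363.7, 190.0], [500.8, 371.8, 189.5]]
grip t41.0 p [500.8 371.8  18.6] F [-0.6  0.3  1.3] op 0.475 gf 20.0
held t42.3 p [500.3 371.5 163.6] F [ 1.1 -0.5 -1.5] op 0.471 gf 20.0
contact z 56.5 df 1.1
set t45.8 p [546.8  74.8  56.4] F [ 0.1 -0.1 -0.1] op 0.472 gf 20.0
[[411.8, 363.7, 190.0]]
grip t51.6 p [411.8 363.7  18.6] F [-0.8  0.   2.1] op 0.469 gf 20.0
held t52.9 p [411.3 363.4 163.8] F [ 0.1 -0.6 -0.7] op 0.471 gf 20.0
contact z 56.5 df 1.4
set t56.8 p [546.8  -1.2  56.5] F [-1.3  0.7 -0.5] op 0.467 gf 20.0
[[398.0, 233.3, 165.5]]
 t59.4 p [ 480.2 -249.   249.1] F [ 0.2  0.7 -0.3] op 0.572 gf 0.0
```

View pics/j4.png

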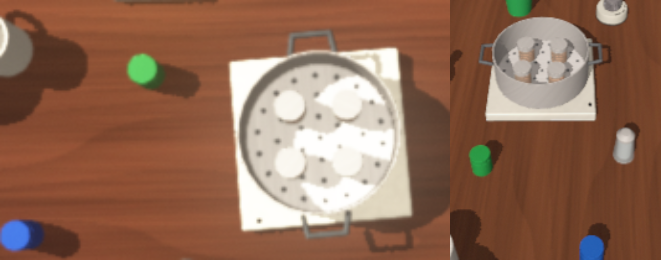

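Four caps are visible in the pot (top crop (289,105), (347,105), (290,162), (347,160)), and no jar is left on the counter. Now the lid: I'll measure its centre on the trivet, then put it back.

Run:
```python
from h import *
robot.move_to([480,-50,250],[PI,0,0])
t,K,T=cam("top"); H,S,V=sv(t)
for c,a in blobs(((S<60)&(V>90)).astype(np.uint8),1500,9000,(385,168,495,275)):
    (u,v),r=cv2.minEnclosingCircle(c); e=cv2.fitEllipse(cv2.convexHull(c)); print(u,v,r*1100/404.5,a,e,plane(K,T,u,v,15).round(1),plane(K,T,*e[0],15).round(1))
for c,a in blobs((V<100).astype(np.uint8),20,600,(425,200,460,235)):
    x,y,w,h=cv2.boundingRect(c); print("knob",x,y,w,h,a,plane(K,T,x+w/2-.5,y+h/2-.5,60).round(1))
cv2.imwrite("pics/lid5.png",cv2.resize(t[165:275,385:495],(500,500),interpolation=cv2.INTER_CUBIC))
```

```text
440.5294189453125 214.14706420898438 113.04603548368212 5178.5 ((440.6512756347656, 214.02760314941406), (80.92540740966797, 83.10033416748047), 135.42605590820312) [ 540.3 -407.3   15. ] [ 540.6 -407.6   15. ]
knob 438 209 15 10 95.5 [ 539.1 -402.2   60. ]
```

View pics/lid5.png

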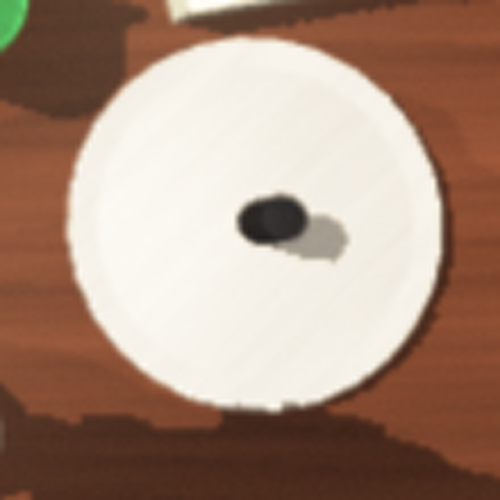

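The lid centre is at crop (255,224), about (540.4, -407.4), flat on the trivet. I'll re-grip it and seat it on the pot.

Run:
```python
from h import *
robot.grip(0.7,40)
robot.move_to([540.2,-407.4,150],[PI,0,0]); robot.line_to([540.2,-407.4,31],v=150); robot.hold(.1)
print(caps())
i=cam("side")[0]; cv2.imwrite("pics/s6.png",i)
robot.grip(0.0,40); st("grip")
robot.line_to([540.2,-407.4,50],v=60); robot.line_to([540.2,-407.4,245],v=200)
x,y=PC
robot.line_to([x,y,245],v=220); robot.line_to([x,y,145],v=120)
lower((x,y),130,122.5,step=.75,dF=3,v=20); st("seated")
robot.hold(.2); s=st()
robot.grip(0.6); robot.line_to([x,y,150],v=100); robot.line_to([x,y,250],v=250)
robot.move_to([423,-204,160],[PI,0,0])
t,K,T=cam("top"); i=cam("side")[0]
cv2.imwrite("pics/l7.png",np.hstack([cv2.resize(t[130:265,210:345],(400,400)),cv2.resize(i[190:290,210:320],(400,400))]))
g=cv2.cvtColor(t,cv2.COLOR_BGR2GRAY)[135:265,215:345]
for c in cv2.HoughCircles(g,cv2.HOUGH_GRADIENT,1,20,param1=120,param2=15,minRadius=42,maxRadius=48)[0][:2]: print(c,plane(K,T,c[0]+215,c[1]+135,109))
```

```text
[[398.2, 234.2, 162.0]]
grip t63.9 p [ 540.2 -407.4   31. ] F [0.4 0.4 1.4] op 0.303 gf 40.0
contact z 123.25 df 9.0
seated t71.4 p [584.8  36.8 123.9] F [-3.5 -0.9  5.3] op 0.308 gf 40.0
 t71.6 p [584.9  36.8 123.9] F [-3.  -0.2  6.5] op 0.312 gf 40.0
[61.5 62.5 44.1] [586.25088615  35.78214416 109.        ]
```

View pics/l7.png

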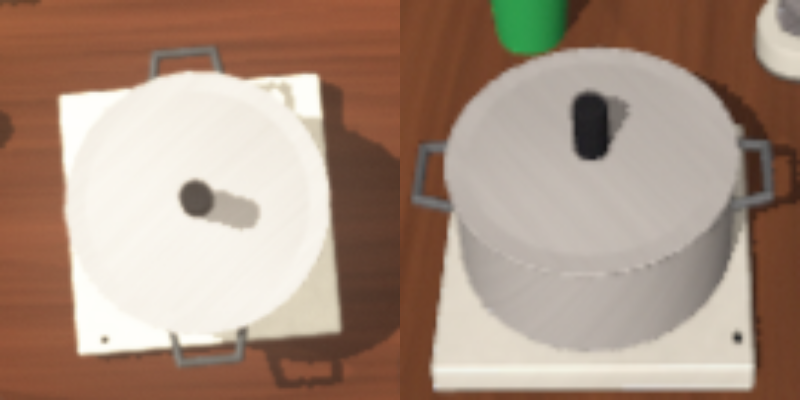

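The lid sits flat: contact came at z 123.9 and the flange is concentric with the rim. Now the timer: axis, pointer angle and dot groups.

Run:
```python
from h import *
robot.move_to([480,60,260],[PI,0,0])
t,K,T=cam("top"); s,Ks,Ts=cam("side"); H,S,V=sv(t)
print("axis plane64",plane(K,T,372.6,260,64).round(1),"tip",plane(K,T,379,269,64).round(1))
c0=np.array([422.8,-203.8])
# sample ring world circles r=36 at z=30 
G=cv2.cvtColor(t,cv2.COLOR_BGR2GRAY)
g=cv2.resize(G,None,fx=8,fy=8,interpolation=cv2.INTER_CUBIC)
def samp(r,z,a):
    p=proj(K,T,[c0[0]+r*np.cos(a),c0[1]+r*np.sin(a),z]); return int(g[int(round(p[1]*8+3.5)),int(round(p[0]*8+3.5))])
for d in range(80,300,6):
    a=np.radians(d); print(d,[samp(r,31,a) for r in(28,31,34,37)],[samp(r,64,a) for r in(10,15,20,24)])
cv2.imwrite("pics/tm8.png",np.hstack([cv2.resize(t[235:285,345:395],(500,500),interpolation=cv2.INTER_CUBIC),cv2.resize(cv2.imread("pics/s6.png")[195:285,205:320],(300,500))]))
```

```text
axis plane64 [ 423.  -207.5   64. ] tip [ 399.6 -223.2   64. ]
80 [197, 196, 192, 165] [104, 106, 68, 110]
86 [197, 196, 190, 144] [104, 106, 72, 112]
92 [196, 197, 191, 148] [104, 107, 70, 113]
98 [197, 197, 195, 153] [104, 107, 70, 124]
104 [189, 167, 172, 149] [104, 105, 75, 128]
110 [190, 148, 171, 153] [104, 104, 82, 127]
116 [190, 142, 163, 157] [104, 104, 77, 139]
122 [178, 118, 166, 159] [104, 105, 75, 144]
128 [182, 142, 159, 163] [105, 104, 86, 159]
134 [197, 155, 164, 166] [105, 104, 88, 166]
140 [197, 192, 189, 174] [104, 104, 84, 156]
146 [198, 169, 165, 169] [104, 103, 87, 176]
152 [192, 148, 132, 162] [103, 104, 107, 183]
158 [198, 154, 118, 150] [104, 105, 111, 184]
164 [196, 159, 135, 167] [104, 104, 100, 178]
170 [196, 194, 192, 182] [103, 104, 100, 170]
176 [195, 196, 196, 190] [103, 103, 108, 171]
182 [191, 190, 177, 186] [103, 102, 110, 183]
188 [185, 187, 128, 140] [102, 102, 105, 170]
194 [187, 195, 144, 166] [101, 103, 104, 162]
200 [175, 194, 186, 195] [101, 103, 107, 165]
206 [150, 187, 197, 197] [95, 101, 107, 154]
212 [148, 190, 197, 196] [86, 95, 100, 123]
218 [120, 154, 174, 168] [72, 79, 82, 98]
224 [97, 118, 118, 135] [58, 61, 55, 57]
230 [61, 59, 118, 177] [54, 59, 70, 97]
236 [67, 107, 168, 200] [60, 77, 90, 146]
242 [106, 151, 195, 195] [75, 98, 105, 159]
248 [105, 145, 189, 198] [86, 102, 102, 149]
254 [105, 129, 187, 196] [96, 103, 103, 142]
260 [106, 135, 184, 197] [100, 102, 103, 141]
266 [106, 136, 183, 198] [102, 103, 103, 143]
272 [109, 151, 192, 197] [102, 103, 103, 145]
278 [113, 154, 195, 196] [102, 102, 102, 154]
284 [125, 171, 193, 194] [102, 102, 101, 154]
290 [152, 184, 202, 218] [103, 103, 104, 165]
296 [173, 201, 241, 250] [103, 102, 113, 172]
```

View pics/tm8.png

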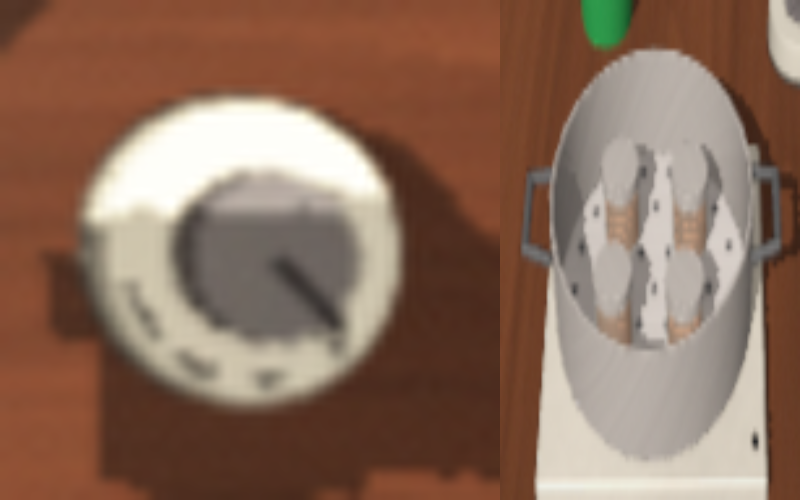

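Dot groups lie at world angles ~121° (4), 157° (3), 190° (2) and ~225° (1), and the pointer is at ~225°, so it is at setting 1. It needs turning 1.2 rad clockwise. The right panel shows all four jars upright just before the lid went on.

Run:
```python
from h import *
p=[422.7,-204.8]; y0=PI/4
robot.grip(1.0,40)
robot.move_to([*p,130],[PI,0,y0]); robot.line_to([*p,36],v=150); robot.hold(.1)
robot.grip(0.0,40); s=st("grip")
for a in np.linspace(0,1.2,9)[1:]:
    robot.move_to([*p,36],[PI,0,y0-a]); s=robot.get_state(); print(round(a,2),s["tool_rot"].round(3)[2],s["force"].round(1),s["moment"].round(2))
robot.hold(.2); robot.grip(1.0); st()
robot.line_to([*p,140],v=200); robot.move_to([480,60,260],[PI,0,0])
t,K,T=cam("top"); s=cam("side")[0]
cv2.imwrite("pics/tm9.png",np.hstack([cv2.resize(t[235:285,345:395],(500,500),interpolation=cv2.INTER_CUBIC),cv2.resize(s[175:217,296:346],(300,500),interpolation=cv2.INTER_CUBIC)]))
```

```text
grip t79.1 p [ 422.4 -204.6   36. ] F [-2.5  1.1  2.9] op 0.494 gf 40.0
0.15 0.639 [-1.3  1.   1.9] [-0.01  0.4  -0.04]
0.3 0.491 [-1.1 -0.5  1.1] [-0.25  0.31  0.01]
0.45 0.342 [-1.3 -3.5 -0.7] [-0.66  0.31 -0.08]
0.6 0.191 [-0.8 -5.2 -1.6] [-0.86  0.28 -0.11]
0.75 0.042 [-2.2 -6.  -1.9] [-1.12  0.44 -0.04]
0.9 -0.108 [-2.5 -8.5 -2.5] [-1.35  0.47 -0.01]
1.05 -0.258 [-2.9 -8.3 -1.7] [-1.6   0.65 -0.1 ]
1.2 -0.408 [ -3.8 -12.4  -3.5] [-1.82  0.88 -0.07]
 t82.3 p [ 422.7 -204.8   36. ] F [ 0.1 -0.  -0.2] op 0.996 gf 0.0
```

View pics/tm9.png

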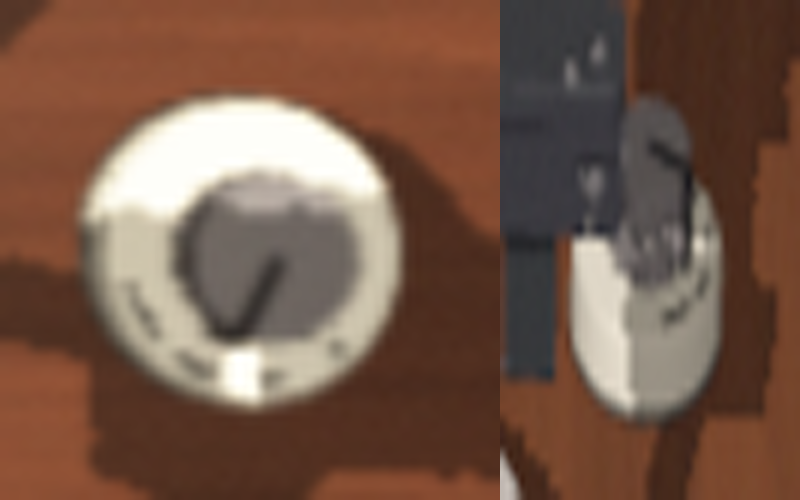

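The pointer (tip at crop (232,335)) is near the three-dot group (195,368). I'll measure its angle precisely against the starting picture.

Run:
```python
from h import *
t,K,T=cam("top")
c=cam("side")
def line(img,K,T,roi,thr):
    G=cv2.resize(cv2.cvtColor(img,cv2.COLOR_BGR2GRAY),None,fx=8,fy=8,interpolation=cv2.INTER_CUBIC)
    x0,y0,x1,y1=[8*k for k in roi]; v,u=np.where(G[y0:y1,x0:x1]<thr); u=(u+x0-3.5)/8;v=(v+y0-3.5)/8
    P=np.array([plane(K,T,a,b,64)[:2] for a,b in zip(u,v)]); m=P.mean(0); w,V=np.linalg.eigh(np.cov((P-m).T)); d=V[:,1]
    far=P[np.argsort((P-m)@d)]; 
    return len(P),m.round(1),w.round(1),np.degrees(np.arctan2(d[1],d[0]))%180,far[0].round(1),far[-1].round(1)
for thr in(65,75,82):
    print(thr,"before",line(cv2.imread("pics/top0.png"),K,T,(371,260,379,268),thr),"after",line(t,K,T,(366,259,375,268),thr))
```

```text
<stdin>:7: RuntimeWarning: Mean of empty slice.
  ret = ret.dtype.type(ret / rcount)
  avg = a.mean(axis, **keepdims_kw)
  ret = um.true_divide(
<stdin>:7: RuntimeWarning: Degrees of freedom <= 0 for slice
  c *= np.true_divide(1, fact)
  c *= np.true_divide(1, fact)
Traceback (most recent call last):
ValueError: not enough values to unpack (expected 2, got 0)

During handling of the above exception, another exception occurred:

Traceback (most recent call last):
numpy.linalg.LinAlgError: 0-dimensional array given. Array must be at least two-dimensional
```

Run:
```python
from h import *
_,K,T=cam("top")
def line(f,roi,thr):
    G=cv2.cvtColor(cv2.imread(f),cv2.COLOR_BGR2GRAY)[:,:500]
    x0,y0,x1,y1=roi; m=(G[y0:y1,x0:x1]<thr).astype(np.uint8)
    v,u=np.where(m); u=345+(u+x0+.5)/10-.5;v=235+(v+y0+.5)/10-.5
    P=np.array([plane(K,T,a,b,64)[:2] for a,b in zip(u,v)]); m=P.mean(0); w,V=np.linalg.eigh(np.cov((P-m).T)); d=V[:,1]
    return len(P),m.round(1),w.round(1),round(np.degrees(np.arctan2(d[1],d[0]))%180,1)
for thr in(65,75,82,88): print(thr,"before",line("pics/tm8.png",(265,250,335,320),thr),"after",line("pics/tm9.png",(232,250,300,320),thr))
```

```text
65 before (765, array([ 413.6, -213.8]), array([ 0.6, 29.7]), np.float64(41.5)) after (795, array([ 413.3, -202.3]), array([ 0.9, 21.3]), np.float64(150.4))
75 before (1245, array([ 414. , -213.4]), array([ 1.5, 31.6]), np.float64(41.9)) after (1218, array([ 413.9, -202.6]), array([ 1.8, 24.4]), np.float64(149.8))
82 before (1583, array([ 414.3, -213.2]), array([ 2.2, 32.7]), np.float64(42.2)) after (1524, array([ 414.1, -202.7]), array([ 2.7, 26.2]), np.float64(149.1))
88 before (1899, array([ 414.5, -212.9]), array([ 3.1, 33.6]), np.float64(42.6)) after (1834, array([ 414.4, -202.8]), array([ 3.6, 27.9]), np.float64(148.5))
```

The pointer turned 72° ± 4°, against the 68.8° needed, so it is at setting 3 within measuring error. The arm is clear, so I'm handing in.

Run:
```python
from h import *
st(); print(robot.hand_in())
```

```text
t84.3 p [480.   59.3 259.6] F [-0.9 -0.8 -0.3] op 1.001 gf 0.0
the job is handed in; nothing more can be done
None
```

I handed the job in at 84 s: the four jars present are upright in the pot, the lid is seated flat, and the timer is at 3 by camera (72° ± 4° turned, 68.8° needed), though force noise made me release three jars about 2–3 mm above the rack.

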